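# Mount a carving blank on the ball stand and latch it

## Task

Take the holder head by the wooden blank on top of it, lower its socket gently over the steel ball of the blue stand until its foot ring sits flat on the stand's collar, and let go. Then press the red latch lever all the way down so the head is locked on, without forcing anything, and leave the other things on the bench where they are.

Things in the scene. Friction and masses are not known exactly. Their poses are not given: they have to be found in the camera images.
- head: Holder head, about 0.8 kg: dark steel socket cup with a flat round foot ring (110 mm across, 8 mm thick); on it a wooden blank 70 mm long (x), 45 mm wide (y), 58 to 103 mm above the foot's underside. Origin: centre of the foot's underside; z up, x points out along the latch lever. Stands on its foot on the bench at the start; may be mounted at any yaw.
- blank_grip (a point): Grip point inside the wooden blank, on the head's axis, 86 mm above the foot's underside; grip the blank across its 45 mm width (the head's y).
- socket (a point): Socket ceiling, on the head's axis, 49.5 mm above the foot's underside. The socket opens downward: mouth 54 mm across at the foot's underside, narrowing like a funnel to a 43 mm bore 9 mm up, so 1.5 mm play all round the 40 mm ball. Off-centre, the ball bears on the funnel and pushes the head sideways, the way it should move.
- stand: Blue ball stand, fixed to the bench. Base plate 150 mm (x) by 120 mm (y), 18 mm thick, with a 64 mm round sleeve. Origin: centre of the base's underside, z up. From the sleeve rises a column with a flat round collar (112 mm across), and on it the steel ball, 40 mm in diameter on an 18 mm stem: ball centre 28 mm, ball top 48 mm above the collar's top face.
- sleeve (a point): Top centre of the stand's sleeve, 55 mm above the stand's origin. The column is clamped here at settings that are not reported and differ each time: collar's top face 75 to 115 mm above the stand's origin, ball axis up to 6 mm either way along the stand's x. Find them by feel. Seated, the head's foot lies flat on the collar. Over 38 N between head and stand is forcing; so is dropping it by over 3 mm.
- lever (a joint): Latch lever, hinged across the head's y, 36 mm out along its x, 41 mm above the foot's underside. 0 = raised (tongue clear of the ball), 0.55 rad = fully down (tongue under the ball). Starts at 0 to 0.1, is stiff (about 7 N at the pad moves it), stays where left, and goes fully down over the ball only if the head is seated. Over 35 N on it is forcing.
- lever_pad (a point): Middle of the top of the lever's red pad (30 mm along the lever, 26 mm wide), where to press down. Raised it lies about 71 mm out along the head's x and 73 mm above the foot's underside; fully down 83 mm out and 50 mm above.
- gouge_red: Bystander: carving gouge with red handle, 200 mm long, 25 mm thick, lying on the bench. Origin: on the bench under its middle.
- gouge_wood: Bystander: carving gouge with wooden handle, 200 mm long, lying. Origin: on the bench under its middle.
- mallet: Bystander: round dark wooden mallet standing on its head, 88 mm across, 205 mm tall. Origin: centre of its underside.
- bowl: Bystander: wooden bowl, 130 mm across, 50 mm tall. Origin: centre of its underside.
- jar: Bystander: amber varnish jar with white cap, 72 mm across, 95 mm tall. Origin: centre of its underside.
- stone: Bystander: grey sharpening stone, 160 x 55 x 26 mm. Origin: centre of its underside.
- wax_tin: Bystander: round brass-coloured tin, 76 mm across, 28 mm tall. Origin: centre of its underside.

How it is judged:
On the way, in this order (a step that is already met when the one before it is completed fails the run):
1. the head sits on the ball stand, released and level, its lever still up (horizontal distance between head and stand below 0.014 m and z of head in the frame of stand between 0.07 and 0.12 m and angle between head's own z axis and vertical below 0.05 rad and contact force between head and stand above 2 N and value of joint lever below 0.3 rad and contact force between the fingers and head below 0.1 N and linear speed of head below 0.02 m/s), for 0.2 s.
2. the lever is fully down (value of joint lever above 0.49 rad), for 0.2 s.
At the end, for the whole second after the job is handed in: The head rests on the stand, released and at rest: its foot's centre within 14 mm of the stand's axis, 70 to 120 mm above the stand's underside, level within 0.05 rad, its weight on the stand, and the lever down to at least 0.49 of 0.55 rad (horizontal distance between head and stand below 0.014 m and z of head in the frame of stand between 0.07 and 0.12 m and angle between head's own z axis and vertical below 0.05 rad and contact force between head and stand above 2 N and value of joint lever above 0.49 rad and linear speed of head below 0.02 m/s and angular speed of head below 0.1 rad/s); the robot touches nothing.
It fails at once if the head is pushed against the stand with more than 38 N (contact force between head and stand above 38 N).
It fails at once if the lever is pushed with more than 35 N (contact force between the fingers and lever above 35 N).
It fails at once if the head falls freely (let go by more than about 3 mm above its seat) (contact force between the fingers and head below 0.1 N and linear speed of head above 0.25 m/s).
It fails at once if a bystander is moved by more than 30 mm (distance of any of gouge_red, gouge_wood, mallet, bowl, jar, stone, wax_tin from where it was at the start of the episode above 0.03 m).
It also fails if it takes over 61 s, if anything falls off the work surface, if the arm or the gripper's body presses on something with over 40 N, if the wrist force passes 120 N, or if a joint passes its speed limit or range.

## Robot

A 6-joint arm with a two-finger parallel gripper is mounted at the origin on the work surface. World frame = base frame: x ahead of the robot, y to its left, z up, the work surface at z = 0. Lengths are in m, angles in rad, forces in N, time in s.
With the tool pointing down it reaches from about 0.4 to 0.825 m from the base axis. Payload 7 kg.
Tool frame: the origin (TCP) lies midway between the tips of the shut fingers; the grasp point (between the pads) lies 19 mm behind it; y points along the fingers, z is the direction in which the jaws open and shut, and the axes are right-handed (so a half turn about y gives the same grasp; the last joint's range is limited). The gripper opens to 88 mm and grips with 3 to 60 N. Pads are 19 mm wide; open, the fingers measure 130 mm over their backs; the gripper's body (78 mm by 193 mm) begins 47 mm behind the grasp point.
Start: joints at [-0.912, 0.359, 0.012, 0, -1.224, -0.288], TCP at [0.245, -0.629, 0.227] pointing down, gripper open.
Joint ranges: [-3.07, 3.07], [-1.43, 2.12], [-1.02, 1.25], [-3.03, 1.67], [-3.05, -0], [-3.03, 3.03]. Speed limits (rad/s): [2.39, 2.39, 3.01, 3.14, 3.14, 3.14].

## Interface

Orientations are given as [roll, pitch, yaw] about the fixed x, y, z axes, in that order (R = Rz(yaw) Ry(pitch) Rx(roll)).
In Python, from station import arm gives the robot as it stands.
- The arm moves only by the tool move_arm, never from a script. Its argument "deltas" is a list of rows, each an object with "dp": the shift along the tool's x, y, z in mm, a list of three; "rotation": the turn, a rotation vector about the tool's x, y, z in degrees, a list of three. A call has 1 to 5 rows; each row shifts and turns the pose as measured when the row begins, along the tool's axes as they then stand; what a row does not reach is not made up. A row lasts 1/12 s, in which the tool goes at most 41.7 mm and 7.16 degrees, less where a joint would pass 70% of its speed; a pose out of reach is approached as far as the arm can. A call is refused whole if a number of a shift passes 41.7 or a number of a turn 7.16, either way. A call with a gripper value outside its range is refused whole. "jaw" is the closure in counts, from 0 (fully open) to 255 (shut), set as the call begins (left out, the last holds). The fingers move at their own pace and stop on an object; "squeeze" is the grip in N (left out, the last holds). Time passes only in rows, so rows that do not move let the fingers close. It gives the time, the measured TCP pose, the force and the opening at its end, in the units of the state.
- arm.get_state(): the state, without advancing time (a new reading comes with each control period).
- arm.grab_frame(name): name is "scene" or "top"; returns a dict with "pixels" (400x640x3 uint8, red, green, blue), "z_map" (400x640 float32, m along the optical axis (not along the pixel's ray), 0 where there is no reading), "fx", "fy", "cx", "cy" (pixels), "cam_to_world" (4x4, takes a point from camera to world coordinates). Camera axes: x right, y down, z forward; pixel columns grow to the right and rows downward; lengths in m; the calibration is good to about 2 mm. A picture is of the moment at which its call begins.
- arm.job_done(): hands the job in, once; it reports no verdict.
The state is a dict: "t": time; "q": joint angles; "qd": joint speeds; "joint_efforts": joint torques, N m; "eef_pos": TCP position; "ee_rot": TCP orientation; "force": force on the tool from outside, world axes, zero at the start; "moment": the same for the moment, N m; "width": finger opening in m.
Only numpy, scipy, OpenCV 4.12 (cv2) and the standard library are available. Lean on these libraries where they do the work, as an engineer would, in place of code of your own. Each camera call takes 0.05 s, during which the arm holds its last target.

## Working session

There is one attempt and no reset: what is moved stays moved. The work goes in short steps, Python scripts to look and compute and a tool call to move; the robot and the scene stay as the last step left them, time stands still between calls to the robot, and variables do not carry over. Pictures are saved under pics/ and viewed, and the job is handed in when it is done.

Besides the shell and the picture viewer there is one more tool, called after ">>>" by a JSON object that holds its "api" and its "payload". move_arm: Moves the arm, as the interface text tells. Its arguments: {"type":"object","properties":{"deltas":{"type":"array","items":{"type":"object","properties":{"dp":{"type":"array","items":{"type":"number"}},"rotation":{"type":"array","items":{"type":"number"}}}}},"jaw":{"type":"number"},"squeeze":{"type":"number"}},"required":["deltas"]}

```bash
ls; mkdir -p pics
python3 - <<'E'
from station import arm
import cv2,numpy as np
s=arm.get_state()
for k,v in s.items(): print(k,np.round(v,4))
for n in ["scene","top"]:
    f=arm.grab_frame(n)
    cv2.imwrite(f"pics/{n}0.png",f["pixels"][:,:,::-1])
    np.savez(f"pics/{n}0.npz",**f)
    print(n,f["fx"],f["cx"],f["cy"],np.round(f["cam_to_world"],3))
E
```

```text
pics
t 0.0
q [-9.1190e-01  3.5940e-01  1.1100e-02 -3.0000e-04 -1.2241e+00 -2.8810e-01]
qd [-0.0011  0.0013  0.0006  0.0017  0.0003 -0.0007]
joint_efforts [-0.00000e+00 -5.82711e+01  2.93047e+01  6.99700e+00  6.90000e-03
 -1.00000e-04]
eef_pos [ 0.2444 -0.6287  0.2256]
ee_rot [-1.5691e+00  2.0000e-04  3.7060e-01]
force [-0.0938  0.0675 -0.9612]
moment [ 0.0232 -0.0273 -0.0541]
width 0.0878
scene 441.01938336003997 314.9300128163895 203.48241701034468 [[-0.316  0.709 -0.63   1.462]
 [ 0.948  0.223 -0.226  0.307]
 [-0.02  -0.669 -0.743  1.201]
 [ 0.     0.     0.     1.   ]]
top 501.6093899853714 315.10234738564276 203.04723722618095 [[-0.011 -0.996  0.089  0.404]
 [-1.     0.01  -0.017 -0.   ]
 [ 0.016 -0.09  -0.996  1.691]
 [ 0.     0.     0.     1.   ]]
```

View pics/scene0.png

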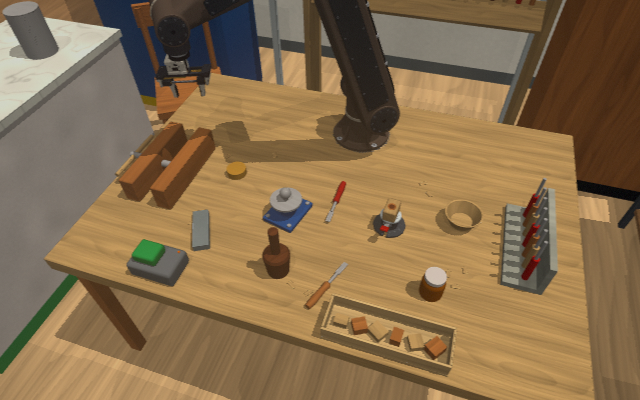

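View pics/top0.png

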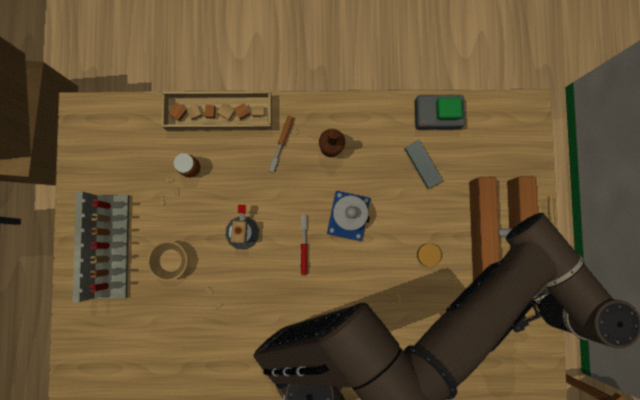

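The scene view shows the head at about (390,218), with its red lever pad at (384,229), and the blue stand at (287,205). In the top view the head is at (242,230), its lever pointing up the image (+x), and the stand is at (350,215). The mallet is at (331,142) and the red gouge at (305,245). I'll measure from here.

```bash
cat > h.py <<'E'
import numpy as np,cv2
def load(n): 
    d=np.load(f"pics/{n}.npz"); return {k:d[k] for k in d.files}
def cloud(f):
    z=f["z_map"];v,u=np.mgrid[:400,:640]
    P=np.stack([(u-f["cx"])/f["fx"]*z,(v-f["cy"])/f["fy"]*z,z],-1)
    M=f["cam_to_world"]; W=P@M[:3,:3].T+M[:3,3]; W[z==0]=np.nan; return W
def ray(f,uv,h):
    M=f["cam_to_world"];uv=np.atleast_2d(uv)
    d=np.c_[(uv[:,0]-f["cx"])/f["fx"],(uv[:,1]-f["cy"])/f["fy"],np.ones(len(uv))]@M[:3,:3].T
    return M[:3,3]+d*((h-M[2,3])/d[:,2])[:,None]
E
python3 - <<'E'
from h import *
for n,(a,b,c,d) in {"top0":(215,185,385,265),"scene0":(250,170,420,250)}.items():
    f=load(n); im=f["pixels"][b:d,a:c,::-1]
    cv2.imwrite(f"pics/{n}c.png",cv2.resize(im,None,fx=4.5,fy=4.5,interpolation=cv2.INTER_CUBIC))
    W=cloud(f); hsv=cv2.cvtColor(f["pixels"],cv2.COLOR_RGB2HSV)
    # histogram heights around stand / head
    print(n)
    if n=="top0": bx={"stand":(325,188,375,243),"head":(224,200,260,250)}
    else: bx={"stand":(258,180,315,232),"head":(370,195,410,238)}
    for k,(x0,y0,x1,y1) in bx.items():
        w=W[y0:y1,x0:x1].reshape(-1,3); w=w[w[:,2]>0.006]
        hh,e=np.histogram(w[:,2],np.arange(0,.2,.006)); print(k,dict((round(float(ee),3),int(x)) for ee,x in zip(e,hh) if x))
        h=hsv[y0:y1,x0:x1].reshape(-1,3); ww=W[y0:y1,x0:x1].reshape(-1,3)
        blue=(abs(h[:,0].astype(int)-110)<15)&(h[:,1]>120)
        red=((h[:,0]<6)|(h[:,0]>174))&(h[:,1]>170)&(h[:,2]>90)
        for nm,m in (("blue",blue),("red",red)):
            if m.sum(): print(nm,m.sum(),np.nanmean(ww[m],0).round(4),np.nanmin(ww[m],0).round(4),np.nanmax(ww[m],0).round(4))
E
```

```text
top0
stand {0.006: 109, 0.012: 285, 0.018: 286, 0.024: 46, 0.03: 1, 0.036: 4, 0.042: 9, 0.048: 6, 0.066: 7, 0.072: 176, 0.078: 481, 0.084: 141, 0.09: 6, 0.102: 2, 0.108: 11, 0.114: 29, 0.12: 40, 0.126: 38, 0.132: 5}
blue 371 [ 0.4832 -0.1266  0.0177] [ 0.4329 -0.2107  0.0052] [ 0.5915 -0.0714  0.0327]
head {0.006: 257, 0.012: 44, 0.018: 4, 0.042: 8, 0.048: 34, 0.054: 51, 0.06: 36, 0.066: 31, 0.072: 27, 0.078: 18, 0.084: 7, 0.09: 21, 0.096: 134, 0.102: 141, 0.108: 20}
red 54 [0.5343 0.2106 0.0731] [0.523  0.2008 0.0622] [0.5457 0.222  0.0849]
scene0
stand {0.006: 70, 0.012: 310, 0.018: 300, 0.024: 32, 0.03: 13, 0.036: 5, 0.066: 4, 0.072: 81, 0.078: 402, 0.084: 53, 0.096: 2, 0.102: 12, 0.108: 15, 0.114: 23, 0.12: 35, 0.126: 19, 0.132: 1, 0.192: 2}
blue 307 [ 0.5384 -0.1068  0.0177] [ 0.4498 -0.2039  0.0098] [ 0.5963 -0.0654  0.0252]
head {0.006: 225, 0.012: 21, 0.018: 11, 0.024: 7, 0.03: 13, 0.036: 6, 0.042: 9, 0.048: 22, 0.054: 68, 0.06: 34, 0.066: 29, 0.072: 42, 0.078: 25, 0.084: 17, 0.09: 26, 0.096: 103, 0.102: 105, 0.108: 2}
red 41 [0.5393 0.2141 0.0722] [0.4883 0.2024 0.0105] [0.5517 0.226  0.0818]
```

```bash
ls pics
```

```text
scene0.npz
scene0.png
scene0c.png
top0.npz
top0.png
top0c.png
```

View pics/top0c.png

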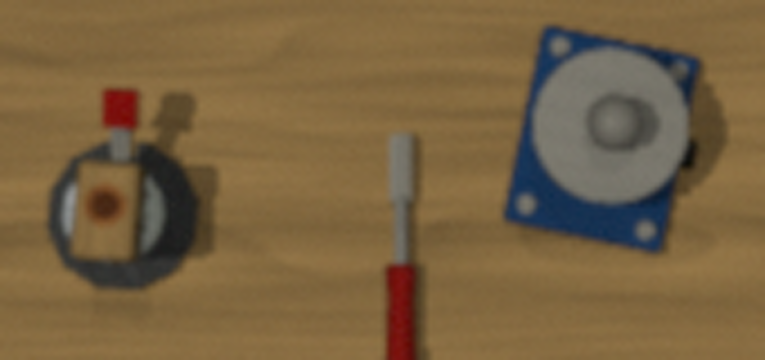

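View pics/scene0c.png

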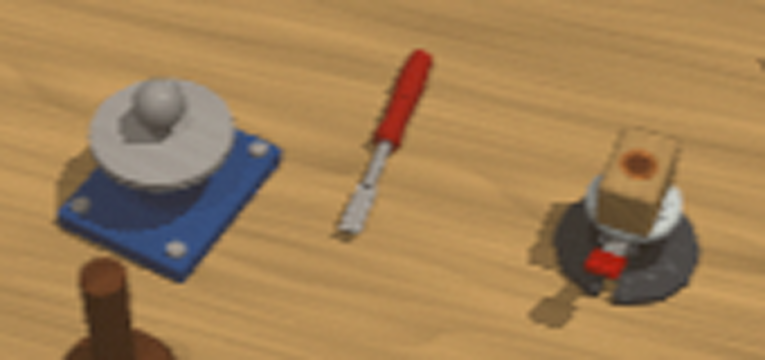

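Run:
```python
from h import *
from scipy.optimize import least_squares
for n in ["top0","scene0"]:
    f=load(n);W=cloud(f); print(n)
    def region(c,r,z0,z1): 
        return (np.hypot(W[...,0]-c[0],W[...,1]-c[1])<r)&(W[...,2]>z0)&(W[...,2]<z1)
    c0=(0.53,-0.11)
    m=region(c0,.12,.066,.094); p=W[m]; zc=np.median(p[:,2]); print("collar n",m.sum(),"z",zc,"bb centre",(np.percentile(p,1,0)+np.percentile(p,99,0))/2)
    # outline: hull of mask incl ball, rays on plane, circle fit from largest contour
    mm=region(c0,.12,.066,.2).astype(np.uint8); cs,_=cv2.findContours(mm,0,1); c=max(cs,key=cv2.contourArea)[:,0].astype(float)
    q=ray(f,c,zc)[:,:2]
    fit=least_squares(lambda a:np.hypot(q[:,0]-a[0],q[:,1]-a[1])-a[2],[*c0,.056],loss="soft_l1",f_scale=.001); print("collar circle",fit.x)
    m=region(c0,.12,.098,.2); p=W[m]
    fit=least_squares(lambda a:np.linalg.norm(p-a,axis=1)-.02,[*c0,zc+.028],loss="soft_l1",f_scale=.002);print("ball",fit.x,"top",p[:,2].max(),len(p))
    # blue base
    hsv=cv2.cvtColor(f["pixels"],cv2.COLOR_RGB2HSV).astype(int)
    b=(abs(hsv[...,0]-110)<15)&(hsv[...,1]>110)&region(c0,.16,.005,.04)
    q=ray(f,np.argwhere(b)[:,::-1],.018)[:,:2]; r=cv2.minAreaRect(q.astype(np.float32)); print("base",r)
    # head
    h0=(0.5,0.21)
    m=region(h0,.09,.09,.13).astype(np.uint8); p=W[m>0]; zt=np.median(p[:,2])
    cs,_=cv2.findContours(m,0,1); c=max(cs,key=cv2.contourArea)[:,0]
    r=cv2.minAreaRect(ray(f,np.argwhere(m)[:,::-1],zt)[:,:2].astype(np.float32)); print("blank z",zt,r)
    m=region(h0,.12,.004,.2).astype(np.uint8); cs,_=cv2.findContours(m,0,1); c=max(cs,key=cv2.contourArea)[:,0]
    red=((hsv[...,0]<6)|(hsv[...,0]>174))&(hsv[...,1]>170)&(hsv[...,2]>90)&region(h0,.12,.04,.12)
    print("red",W[red].mean(0))
    m=region(h0,.07,.004,.014); p=W[m]; print("foot bb",np.percentile(p,[1,99],0).round(4).tolist())
    q=p[:,:2]; hull=cv2.convexHull(q.astype(np.float32))[:,0]
    fit=least_squares(lambda a:np.hypot(hull[:,0]-a[0],hull[:,1]-a[1])-a[2],[*h0,.055],loss="soft_l1",f_scale=.001); print("foot circle",fit.x)
```

```text
top0
collar n 811 z 0.08069219520688953 bb centre [ 0.51609697 -0.14224203  0.0811648 ]
collar circle [ 0.51615999 -0.1422125   0.05433667]
ball [ 0.51645076 -0.1426791   0.10999074] top 0.1352926490016546 125
base ((0.5121375918388367, -0.13995321094989777), (0.11467622220516205, 0.1445595622062683), 77.55585479736328)
blank z 0.10205892336914668 ((0.45809823274612427, 0.2148064821958542), (0.04542301595211029, 0.06959602981805801), 85.02415466308594)
red [0.53433355 0.21056553 0.07309255]
foot bb [[0.4389, 0.1459, 0.004], [0.5647, 0.2696, 0.0133]]
foot circle [0.49958565 0.21098091 0.06869171]
scene0
collar n 540 z 0.08083470552180971 bb centre [ 0.5210433  -0.13865057  0.07946432]
collar circle [ 0.52345523 -0.13774503  0.0561232 ]
ball [ 0.54050206 -0.13397212  0.12577534] top 0.13251625035180847 107
base ((0.5176482200622559, -0.13210631906986237), (0.11506474018096924, 0.14617379009723663), 75.19654083251953)
blank z 0.10175508264932254 ((0.46953722834587097, 0.21963447332382202), (0.04511522501707077, 0.07943807542324066), 85.33573150634766)
red [0.54061064 0.21388832 0.07376353]
foot bb [[0.4416, 0.16, 0.0041], [0.565, 0.2704, 0.0135]]
foot circle [0.49992521 0.21167787 0.06776104]
```

```bash
cat >> h.py <<'E'
from scipy.spatial.transform import Rotation as Ro
def plan(st,pos,yaw,n):
    """n rows toward pos (world) and yaw(deg), tool pointing down"""
    p=np.array(st["eef_pos"]);R=Ro.from_euler("xyz",st["ee_rot"]); Rt=Ro.from_euler("xyz",[-90,0,yaw],degrees=True)
    rv=(R.inv()*Rt).as_rotvec(degrees=True)/n; st_=(np.array(pos)-p)/n
    for i in range(n):
        print(np.round(R.inv().apply(st_)*1000,1).tolist(),np.round(rv,2).tolist()); R=R*Ro.from_rotvec(rv,degrees=True)
E
python3 - <<'E'
from h import *
from station import arm
s=arm.get_state()
f=load("top0");W=cloud(f)
m=(np.hypot(W[...,0]-.65,W[...,1]+.09)<.1)&(W[...,2]>.03)
p=W[m]
for a,b in((.03,.08),(.08,.13),(.13,.25)):
    q=p[(p[:,2]>a)&(p[:,2]<b)]; 
    if len(q): print(a,len(q),np.percentile(q,[2,50,98],0).round(3).tolist())
plan(s,[.5,-.3,.32],-4.5,10)
E
```

```text
0.03 49 [[0.555, -0.145, 0.034], [0.706, -0.106, 0.075], [0.727, -0.053, 0.08]]
0.08 293 [[0.56, -0.135, 0.082], [0.726, -0.088, 0.095], [0.745, -0.049, 0.12]]
0.13 87 [[0.732, -0.098, 0.139], [0.738, -0.084, 0.199], [0.749, -0.071, 0.207]]
[35.7, -9.4, 21.4] [-0.01, 2.57, -0.0]
[34.7, -9.4, 23.0] [-0.01, 2.57, -0.0]
[33.7, -9.4, 24.5] [-0.01, 2.57, -0.0]
[32.5, -9.4, 26.0] [-0.01, 2.57, -0.0]
[31.3, -9.4, 27.4] [-0.01, 2.57, -0.0]
[30.1, -9.4, 28.8] [-0.01, 2.57, -0.0]
[28.7, -9.4, 30.1] [-0.01, 2.57, -0.0]
[27.4, -9.4, 31.4] [-0.01, 2.57, -0.0]
[25.9, -9.4, 32.6] [-0.01, 2.57, -0.0]
[24.4, -9.4, 33.7] [-0.01, 2.57, -0.0]
```

>>> {"api": "move_arm", "payload": {"deltas": [{"dp":[36,-12,21],"rotation":[0,2.6,0]},{"dp":[35,-12,23],"rotation":[0,2.6,0]},{"dp":[34,-12,24],"rotation":[0,2.6,0]},{"dp":[33,-12,26],"rotation":[0,2.6,0]},{"dp":[31,-12,27],"rotation":[0,2.6,0]}]}}

```text
t: 0.52
eef_pos: [0.3672, -0.4695, 0.2777]
ee_rot: [-1.558, 0.009, 0.124]
force: [1.3, 1.1, -0.1]
width: 0.0875
```

>>> {"api": "move_arm", "payload": {"deltas": [{"dp":[30,-12,29],"rotation":[0,2.6,0]},{"dp":[29,-12,30],"rotation":[0,2.6,0]},{"dp":[27,-9,31],"rotation":[0,2.6,0]},{"dp":[26,-9,33],"rotation":[0,2.6,0]},{"dp":[15,0,38],"rotation":[0,2.6,0]}]}}

```text
t: 0.93
eef_pos: [0.4876, -0.3064, 0.3202]
ee_rot: [-1.561, 0.011, -0.116]
force: [1.1, -0.4, -0.2]
width: 0.0879
```

Run:
```python
from h import *
from station import arm
s=arm.get_state(); print(s["t"],s["eef_pos"],s["ee_rot"],s["force"])
plan(s,[.46,.215,.25],-4.5,15)
```

```text
0.9333 [ 0.48763115 -0.3064118   0.32017687] [-1.56081249  0.010517   -0.11572766] [ 1.1454526  -0.36939457 -0.18771465]
[-5.8, 5.1, 34.3] [-0.04, -0.14, -0.04]
[-5.7, 5.1, 34.3] [-0.04, -0.14, -0.04]
[-5.6, 5.0, 34.3] [-0.04, -0.14, -0.04]
[-5.5, 5.0, 34.3] [-0.04, -0.14, -0.04]
[-5.5, 5.0, 34.3] [-0.04, -0.14, -0.04]
[-5.4, 4.9, 34.4] [-0.04, -0.14, -0.04]
[-5.3, 4.9, 34.4] [-0.04, -0.14, -0.04]
[-5.2, 4.9, 34.4] [-0.04, -0.14, -0.04]
[-5.1, 4.9, 34.4] [-0.04, -0.14, -0.04]
[-5.1, 4.8, 34.4] [-0.04, -0.14, -0.04]
[-5.0, 4.8, 34.4] [-0.04, -0.14, -0.04]
[-4.9, 4.8, 34.4] [-0.04, -0.14, -0.04]
[-4.8, 4.8, 34.5] [-0.04, -0.14, -0.04]
[-4.7, 4.7, 34.5] [-0.04, -0.14, -0.04]
[-4.6, 4.7, 34.5] [-0.04, -0.14, -0.04]
```

>>> {"api": "move_arm", "payload": {"deltas": [{"dp":[0,0,34],"rotation":[0,0,0]},{"dp":[0,0,34],"rotation":[0,0,0]},{"dp":[0,0,34],"rotation":[0,0,0]},{"dp":[0,0,34],"rotation":[0,0,0]},{"dp":[-5,0,34],"rotation":[0,0,0]}]}}

```text
t: 1.35
eef_pos: [0.5053, -0.1273, 0.3197]
ee_rot: [-1.56, 0.014, -0.118]
force: [0.7, 0.0, -0.2]
width: 0.0877
```

>>> {"api": "move_arm", "payload": {"deltas": [{"dp":[-8,0,34],"rotation":[0,0,0]},{"dp":[-8,4,34],"rotation":[0,0,0]},{"dp":[-8,4,34],"rotation":[0,0,0]},{"dp":[-8,8,34],"rotation":[0,-0.5,0]},{"dp":[-8,10,34],"rotation":[0,-0.5,0]}]}}

```text
t: 1.77
eef_pos: [0.4831, 0.0551, 0.296]
ee_rot: [-1.559, 0.012, -0.1]
force: [1.5, -0.6, -0.1]
width: 0.0876
```

Run:
```python
from h import *
from station import arm
s=arm.get_state(); print(s["t"],s["eef_pos"],s["ee_rot"],s["force"])
plan(s,[.46,.215,.20],-4.5,5)
```

```text
1.7667 [0.48312123 0.05506527 0.29600216] [-1.55896293  0.01228811 -0.10015398] [ 1.52873244 -0.60673929 -0.05617708]
[-7.6, 19.7, 31.1] [-0.14, -0.25, -0.14]
[-7.5, 19.6, 31.2] [-0.14, -0.25, -0.14]
[-7.4, 19.5, 31.3] [-0.14, -0.25, -0.14]
[-7.3, 19.4, 31.4] [-0.14, -0.25, -0.14]
[-7.2, 19.3, 31.4] [-0.14, -0.25, -0.14]
```

>>> {"api": "move_arm", "payload": {"deltas": [{"dp":[-8,17,31],"rotation":[-0.14,-0.25,-0.14]},{"dp":[-8,17,31],"rotation":[-0.14,-0.25,-0.14]},{"dp":[-7,17,31],"rotation":[-0.14,-0.25,-0.14]},{"dp":[-7,17,31],"rotation":[-0.14,-0.25,-0.14]},{"dp":[-7,17,31],"rotation":[-0.14,-0.25,-0.14]}]}}

```text
t: 2.18
eef_pos: [0.457, 0.2221, 0.2113]
ee_rot: [-1.568, -0.005, -0.076]
force: [1.2, -0.2, -0.6]
width: 0.0876
```

Run:
```python
from h import *
from station import arm
s=arm.get_state(); print(s["t"],s["eef_pos"],s["ee_rot"],s["force"])
for n in ["scene","top"]:
    f=arm.grab_frame(n); np.savez(f"pics/{n}1.npz",**f)
    a,b,c,d=(330,130,450,250) if n=="scene" else (190,170,310,290)
    cv2.imwrite(f"pics/{n}1c.png",cv2.resize(f["pixels"][b:d,a:c,::-1],None,fx=4.5,fy=4.5,interpolation=cv2.INTER_CUBIC))
s=arm.get_state(); print(s["t"],s["eef_pos"],s["ee_rot"],s["force"])
plan(s,[.46,.215,.18],-4.5,2)
```

```text
2.1833 [0.45698682 0.22212902 0.2113169 ] [-1.5675435  -0.00454791 -0.07568435] [ 1.21450786 -0.18963539 -0.57759041]
2.2833 [0.45578021 0.22319699 0.20878278] [-1.57087667e+00 -7.46342327e-04 -7.27495615e-02] [ 0.38444296 -0.68537448 -0.27315792]
[2.4, 14.4, -3.9] [0.0, 0.17, 0.02]
[2.4, 14.4, -3.9] [0.0, 0.17, 0.02]
```

View pics/scene1c.png

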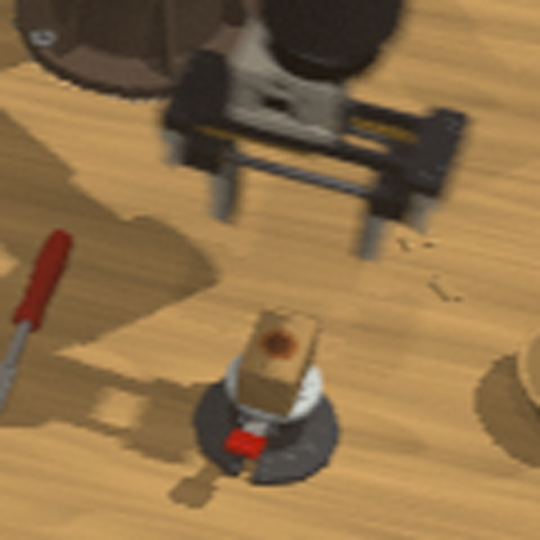

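View pics/top1c.png

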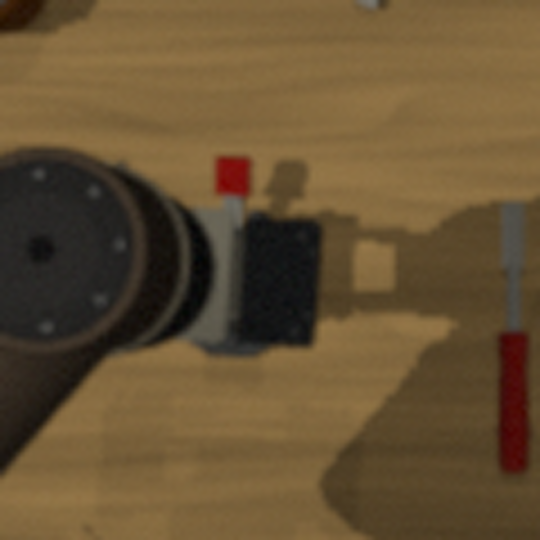

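Run:
```python
from h import *
for n in("scene1","top1"):
    f=load(n);M=f["cam_to_world"]
    R=Ro.from_euler("xyz",[-1.5675,-.0045,-.0757]);p=np.array([.457,.2221,.2113])
    for dz in(-.052,.052,0):
        c=(p+R.apply([0,0,dz])-M[:3,3])@M[:3,:3]; print(n,dz,c[0]/c[2]*f["fx"]+f["cx"],c[1]/c[2]*f["fy"]+f["cy"])
    W=cloud(f)
    m=(np.abs(W[...,0]-.457)<.06)&(np.abs(W[...,1]-.222)<.11)&(W[...,2]>.2)&(W[...,2]<.235)
    q=W[m]
    for s in(-1,1):
        k=q[np.sign(q[:,1]-.222)==s]
        if len(k): print(s,len(k),np.percentile(k,[2,50,98],0).round(4).tolist())
# triangulate via pixel centroids in view 0
fs=[load("scene0"),load("top0")]
def tri(uvs):
    A=np.zeros((3,3));b=np.zeros(3);L=[]
    for f,uv in zip(fs,uvs):
        M=f["cam_to_world"];d=M[:3,:3]@np.array([(uv[0]-f["cx"])/f["fx"],(uv[1]-f["cy"])/f["fy"],1]);d/=np.linalg.norm(d)
        P=np.eye(3)-np.outer(d,d);A+=P;b+=P@M[:3,3];L.append((P,M[:3,3]))
    x=np.linalg.solve(A,b);return x.round(4),[float(np.linalg.norm(P@(x-o)).round(4)) for P,o in L]
red=[]
for f in fs:
    hsv=cv2.cvtColor(f["pixels"],cv2.COLOR_RGB2HSV).astype(int);W=cloud(f)
    m=((hsv[...,0]<6)|(hsv[...,0]>174))&(hsv[...,1]>170)&(hsv[...,2]>90)&(np.hypot(W[...,0]-.535,W[...,1]-.21)<.04)
    red.append(np.argwhere(m).mean(0)[::-1])
print("red",tri(red))
# dark knot on blank; crop coords
print("knot",tri([(250+637/4.5,170+163/4.5),(215+104/4.5,185+204/4.5)]))
print("ball",tri([(250+159/4.5,170+102/4.5),(215+616/4.5,185+122/4.5)]))
print("collar",tri([(250+163/4.5,170+132/4.5),(215+610/4.5,185+126/4.5)]))
print("foot",tri([(250+627/4.5,170+249/4.5),(215+123/4.5,185+215/4.5)]))
```

```text
scene1 -0.052 380.57189025012417 177.33433572675904
scene1 0.052 412.71670424043657 185.92370858034445
scene1 0 396.4786604811522 181.58476257482818
-1 33 [[0.4539, 0.1614, 0.2132], [0.4642, 0.1704, 0.2264], [0.4686, 0.1776, 0.2344]]
1 28 [[0.4662, 0.2649, 0.2176], [0.4733, 0.2719, 0.2253], [0.4776, 0.2801, 0.234]]
top1 -0.052 248.6674020795932 232.21487807615273
top1 0.052 213.293312671354 229.90788879423
top1 0 230.98894590535832 231.0619435526876
red (array([0.5347, 0.2124, 0.0661]), [0.0009, 0.0009])
knot (array([0.4627, 0.2182, 0.0993]), [0.0018, 0.0018])
ball (array([ 0.5158, -0.1414,  0.1052]), [0.0032, 0.0032])
collar (array([ 0.5154, -0.1404,  0.0714]), [0.0029, 0.0029])
foot (array([ 0.4579,  0.2197, -0.0064]), [0.0031, 0.0031])
```

Run:
```python
from h import *
fs=[load("scene0"),load("top0")]
d={"knot":(.103,(637,163),(104,204)),"ball":(.109,(159,102),(616,122)),"collar":(.081,(163,132),(610,126)),"foot":(.008,(627,249),(123,215))}
for k,(h,a,b) in d.items():
    print(k,ray(fs[0],(250+a[0]/4.5-.4,170+a[1]/4.5-.4),h)[0].round(4),ray(fs[1],(215+b[0]/4.5-.4,185+b[1]/4.5-.4),h)[0].round(4))
# corners of blank top: scene crop, base top corners
for nm,c in (("blank",[(622,130),(678,140),(660,202),(600,188)]),):
    q=ray(fs[0],np.array(c)/4.5+[249.6,169.6],.103);print(q.round(4).tolist(),q.mean(0))
q=ray(fs[1],np.array([(76,164),(139,165),(136,260),(71,256)])/4.5+[214.6,184.6],.103);print(q.round(4).tolist(),q.mean(0))
```

```text
knot [0.4641 0.2186 0.103 ] [0.4642 0.2172 0.103 ]
ball [ 0.5169 -0.1387  0.109 ] [ 0.5178 -0.1428  0.109 ]
collar [ 0.5215 -0.1358  0.081 ] [ 0.517 -0.141  0.081]
foot [0.4675 0.2219 0.008 ] [0.4594 0.2161 0.008 ]
[[0.4349, 0.201, 0.103], [0.4324, 0.2428, 0.103], [0.4963, 0.2422, 0.103], [0.4962, 0.1979, 0.103]] [0.46494779 0.22101123 0.103     ]
[[0.4925, 0.2369, 0.103], [0.4913, 0.1928, 0.103], [0.4248, 0.1948, 0.103], [0.4281, 0.2402, 0.103]] [0.45915288 0.21616501 0.103     ]
```

Run:
```python
from h import *
from station import arm
s=arm.get_state()
plan(s,[.461,.218,.068],-3,5)
```

```text
[1.1, 28.2, -1.0] [0.0, -0.23, 0.01]
[1.1, 28.2, -1.0] [0.0, -0.23, 0.01]
[1.1, 28.2, -1.0] [0.0, -0.23, 0.01]
[1.1, 28.2, -1.0] [0.0, -0.23, 0.01]
[1.1, 28.2, -1.0] [0.0, -0.23, 0.01]
```

>>> {"api": "move_arm", "payload": {"deltas": [{"dp":[2,30,-2],"rotation":[0,-0.5,0]},{"dp":[2,30,-2],"rotation":[0,-0.5,0]},{"dp":[1,25,-1],"rotation":[0,-0.2,0]},{"dp":[0,16,0],"rotation":[0,0,0]},{"dp":[0,8,0],"rotation":[0,0,0]}]}}

```text
t: 2.7
eef_pos: [0.4615, 0.22, 0.098]
ee_rot: [-1.568, -0.004, -0.045]
force: [0.2, -0.5, 0.4]
width: 0.0878
```

>>> {"api": "move_arm", "payload": {"deltas": [{"dp":[0,0,0],"rotation":[0,0,0]},{"dp":[0,0,0],"rotation":[0,0,0]}]}}

```text
t: 2.87
eef_pos: [0.4608, 0.2184, 0.0965]
ee_rot: [-1.572, -0.001, -0.046]
force: [0.1, 0.1, 1.5]
width: 0.0873
```

>>> {"api": "move_arm", "payload": {"deltas": [{"dp":[0,16,0],"rotation":[0,0,0]},{"dp":[0,8,0],"rotation":[0,0,0]},{"dp":[0,4,0],"rotation":[0,0,0]},{"dp":[0,1,0],"rotation":[0,0,0]},{"dp":[0,0,0],"rotation":[0,0,0]}]}}

```text
t: 3.28
eef_pos: [0.4639, 0.2202, 0.0718]
ee_rot: [-1.566, -0.007, -0.046]
force: [0.2, 0.6, 0.1]
width: 0.0874
```

Run:
```python
from h import *
from station import arm
s=arm.get_state(); print(s["t"],s["eef_pos"],s["ee_rot"],s["force"])
f=arm.grab_frame("scene"); np.savez(f"pics/scene2.npz",**f)
a,b,c,d=(350,150,430,250)
cv2.imwrite(f"pics/scene2c.png",cv2.resize(f["pixels"][b:d,a:c,::-1],None,fx=6,fy=6,interpolation=cv2.INTER_CUBIC))
```

```text
3.2833 [0.4639467  0.22023843 0.07180394] [-1.56611268 -0.00736818 -0.04599326] [0.24858935 0.57811116 0.10545931]
```

View pics/scene2c.png

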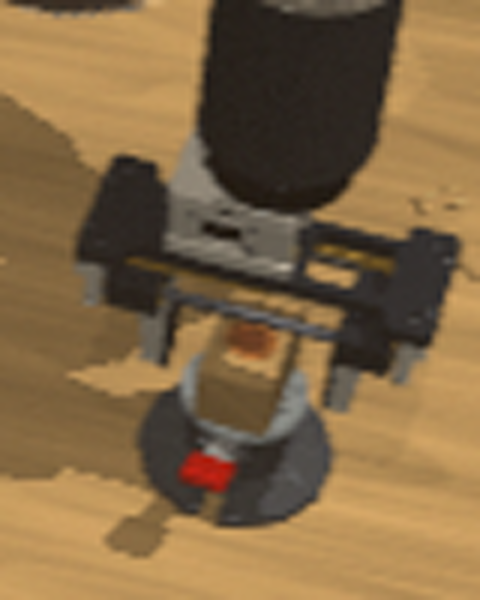

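>>> {"api": "move_arm", "payload": {"deltas": [{"dp":[-1,4,-1],"rotation":[0,0,0]},{"dp":[0,1,0],"rotation":[0,0,0]},{"dp":[0,0,0],"rotation":[0,0,0]}]}}

```text
t: 3.58
eef_pos: [0.4637, 0.22, 0.0682]
ee_rot: [-1.564, -0.01, -0.046]
force: [0.8, 0.5, 0.4]
width: 0.0873
```

>>> {"api": "move_arm", "payload": {"deltas": [{"dp":[0,0,0],"rotation":[0,0,0]},{"dp":[0,0,0],"rotation":[0,0,0]},{"dp":[0,0,0],"rotation":[0,0,0]},{"dp":[0,0,0],"rotation":[0,0,0]},{"dp":[0,0,0],"rotation":[0,0,0]}], "jaw": 255, "squeeze": 30}}

```text
t: 4.0
eef_pos: [0.4638, 0.2202, 0.0687]
ee_rot: [-1.563, -0.01, -0.045]
force: [-0.6, -0.1, -0.0]
width: 0.0599
```

Run:
```python
from h import *
from station import arm
s=arm.get_state(); print(s["t"],s["eef_pos"],s["ee_rot"],s["force"],s["moment"],s["width"])
```

```text
4.0 [0.46382    0.22023357 0.06869023] [-1.5634688  -0.01002678 -0.04545364] [-0.57989185 -0.12157411 -0.04672151] [-0.01689697 -0.00616419 -0.06925929] 0.059872649834026404
```

>>> {"api": "move_arm", "payload": {"deltas": [{"dp":[0,0,0],"rotation":[-0.4,0,0.5]},{"dp":[0,0,0],"rotation":[0,0,0]},{"dp":[0,0,0],"rotation":[0,0,0]},{"dp":[0,0,0],"rotation":[0,0,0]},{"dp":[0,0,0],"rotation":[0,0,0]}]}}

```text
t: 4.42
eef_pos: [0.4637, 0.22, 0.0688]
ee_rot: [-1.572, 0.0, -0.046]
force: [-0.1, 0.5, 1.1]
width: 0.0449
```

>>> {"api": "move_arm", "payload": {"deltas": [{"dp":[0,0,0],"rotation":[0,0,0]},{"dp":[0,0,0],"rotation":[0,0,0]},{"dp":[0,0,0],"rotation":[0,0,0]}]}}

```text
t: 4.67
eef_pos: [0.4637, 0.22, 0.0688]
ee_rot: [-1.572, 0.0, -0.046]
force: [-0.1, -0.3, 1.4]
width: 0.0451
```

>>> {"api": "move_arm", "payload": {"deltas": [{"dp":[0,-6,0],"rotation":[0,0,0]},{"dp":[0,-14,0],"rotation":[0,0,0]},{"dp":[0,-25,0],"rotation":[0,0,0]},{"dp":[0,-30,0],"rotation":[0,0,0]},{"dp":[0,-30,0],"rotation":[0,0,0]}]}}

```text
t: 5.08
eef_pos: [0.4555, 0.2141, 0.1662]
ee_rot: [-1.588, 0.021, -0.05]
force: [0.0, 1.8, -8.2]
width: 0.0451
```

>>> {"api": "move_arm", "payload": {"deltas": [{"dp":[0,-35,0],"rotation":[0,0,0]},{"dp":[0,-20,0],"rotation":[0,0,0]},{"dp":[0,-10,0],"rotation":[0,0,0]},{"dp":[0,0,0],"rotation":[0,0,0]},{"dp":[0,0,0],"rotation":[0,0,0]}]}}

```text
t: 5.5
eef_pos: [0.4544, 0.2144, 0.2371]
ee_rot: [-1.585, 0.023, -0.051]
force: [-1.2, -0.9, -9.0]
width: 0.0453
```

Run:
```python
from h import *
from station import arm
s=arm.get_state(); print(s["t"],s["eef_pos"],s["ee_rot"],s["force"],s["moment"],s["width"])
for n in ["scene","top"]:
    f=arm.grab_frame(n); np.savez(f"pics/{n}3.npz",**f)
f=load("scene3")
a,b,c,d=(330,100,450,250)
cv2.imwrite(f"pics/scene3c.png",cv2.resize(f["pixels"][b:d,a:c,::-1],None,fx=4,fy=4,interpolation=cv2.INTER_CUBIC))
plan(s,[.516,-.1,.235],-2.6,10)
```

```text
5.5 [0.45444737 0.21444108 0.237135  ] [-1.58541932  0.02314264 -0.05118459] [-1.24266377 -0.88311515 -8.95549808] [ 0.03427704 -0.09753582 -0.01975659] 0.04530623784794155
[7.8, 0.5, -31.1] [0.08, -0.03, -0.13]
[7.7, 0.5, -31.1] [0.08, -0.03, -0.13]
[7.7, 0.4, -31.1] [0.08, -0.03, -0.13]
[7.7, 0.4, -31.1] [0.08, -0.03, -0.13]
[7.7, 0.4, -31.1] [0.08, -0.03, -0.13]
[7.7, 0.4, -31.1] [0.08, -0.03, -0.13]
[7.6, 0.3, -31.1] [0.08, -0.03, -0.13]
[7.6, 0.3, -31.1] [0.08, -0.03, -0.13]
[7.6, 0.3, -31.1] [0.08, -0.03, -0.13]
[7.6, 0.2, -31.1] [0.08, -0.03, -0.13]
```

View pics/scene3c.png

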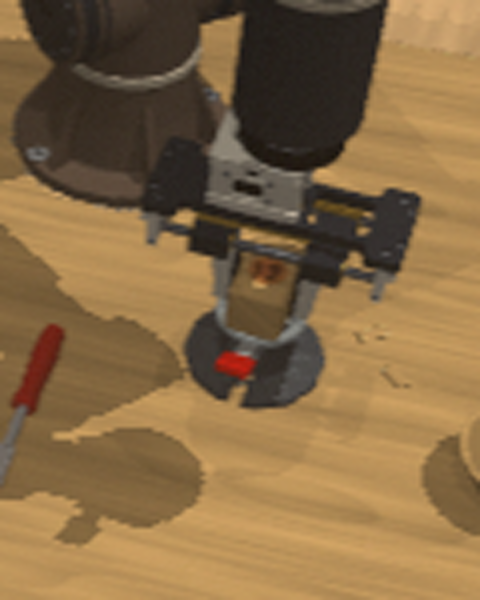

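>>> {"api": "move_arm", "payload": {"deltas": [{"dp":[8,0,-25],"rotation":[0.2,0,-0.4]},{"dp":[8,0,-31],"rotation":[0.2,0,-0.3]},{"dp":[8,0,-35],"rotation":[0.2,0,-0.3]},{"dp":[8,0,-35],"rotation":[0.1,0,-0.2]},{"dp":[8,0,-35],"rotation":[0.1,0,-0.1]}]}}

```text
t: 6.02
eef_pos: [0.4832, 0.0508, 0.2287]
ee_rot: [-1.577, 0.012, -0.042]
force: [1.5, 1.1, -7.6]
width: 0.0452
```

>>> {"api": "move_arm", "payload": {"deltas": [{"dp":[8,0,-35],"rotation":[0.1,0,0]},{"dp":[8,0,-35],"rotation":[0,0,0]},{"dp":[8,0,-33],"rotation":[0,0,0]},{"dp":[4,0,-25],"rotation":[0,0,0]},{"dp":[0,0,-12],"rotation":[0,0,0]}]}}

```text
t: 6.43
eef_pos: [0.5004, -0.1011, 0.2203]
ee_rot: [-1.579, 0.027, -0.044]
force: [0.4, 0.2, -7.9]
width: 0.0453
```

Run:
```python
from h import *
from station import arm
s=arm.get_state(); print(s["t"],s["eef_pos"],s["ee_rot"],s["force"],s["moment"],s["width"])
plan(s,[.516,-.139,.235],-2.6,3)
```

```text
6.4333 [ 0.50036157 -0.10114144  0.22030833] [-1.57864672  0.02687833 -0.04407441] [ 0.44528136  0.20584445 -7.87072169] [ 0.11732517 -0.12766517 -0.02374921] 0.045269442984376344
[5.6, -5.0, -12.4] [0.15, 0.03, -0.51]
[5.7, -4.9, -12.4] [0.15, 0.03, -0.51]
[5.7, -4.9, -12.4] [0.15, 0.03, -0.51]
```

>>> {"api": "move_arm", "payload": {"deltas": [{"dp":[7,-5,-14],"rotation":[0.15,0,-0.5]},{"dp":[6,-4,-12],"rotation":[0.15,0,-0.5]},{"dp":[4,-2,-8],"rotation":[0.1,0,-0.4]},{"dp":[0,0,0],"rotation":[0,0,0]},{"dp":[0,0,0],"rotation":[0,0,0]}]}}

```text
t: 6.85
eef_pos: [0.5111, -0.1413, 0.2218]
ee_rot: [-1.572, 0.019, -0.051]
force: [-0.8, 0.5, -8.6]
width: 0.0454
```

Run:
```python
from h import *
from station import arm
s=arm.get_state(); print(s["t"],s["eef_pos"],s["ee_rot"],s["force"],s["moment"],s["width"])
plan(s,[.516,-.139,.225],-2.6,1)
for n in ["scene","top"]:
    f=arm.grab_frame(n); np.savez(f"pics/{n}4.npz",**f)
f=load("scene4")
a,b,c,d=(220,110,350,240)
cv2.imwrite(f"pics/scene4c.png",cv2.resize(f["pixels"][b:d,a:c,::-1],None,fx=4.5,fy=4.5,interpolation=cv2.INTER_CUBIC))
s=arm.get_state(); print(s["t"],s["eef_pos"],s["ee_rot"])
```

```text
6.85 [ 0.51106466 -0.14132421  0.22176796] [-1.57212467  0.01915942 -0.05118436] [-0.7941635   0.45496024 -8.61273446] [ 0.01508236 -0.10537393  0.04368725] 0.04539409366647343
[4.7, -3.3, 2.6] [0.07, -0.33, -1.1]
6.95 [ 0.51117152 -0.14079522  0.22205751] [-1.5721713   0.0187505  -0.05010225]
```

View pics/scene4c.png

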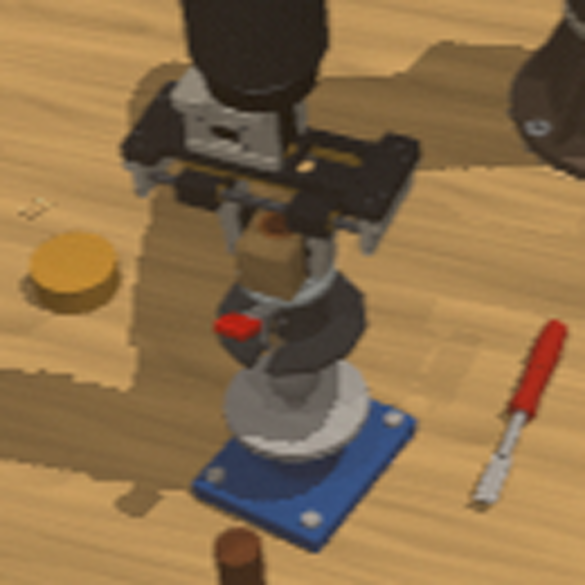

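>>> {"api": "move_arm", "payload": {"deltas": [{"dp":[6,6,2],"rotation":[0,0,-0.6]},{"dp":[4,10,1],"rotation":[0,0,-0.5]},{"dp":[1,8,0],"rotation":[0,0,-0.3]},{"dp":[0,0,0],"rotation":[0,0,0]},{"dp":[0,0,0],"rotation":[0,0,0]}]}}

```text
t: 7.37
eef_pos: [0.5234, -0.1346, 0.1954]
ee_rot: [-1.571, -0.008, -0.046]
force: [-0.1, -0.2, -7.4]
width: 0.0449
```

Run:
```python
from h import *
from station import arm
s=arm.get_state(); print(s["t"],s["eef_pos"],s["ee_rot"],s["force"],s["moment"],s["width"])
plan(s,[.518,-.139,.19],-2.6,1)
for n in ["scene","top"]:
    f=arm.grab_frame(n); np.savez(f"pics/{n}5.npz",**f)
f=load("scene5")
a,b,c,d=(220,110,350,240)
cv2.imwrite(f"pics/scene5c.png",cv2.resize(f["pixels"][b:d,a:c,::-1],None,fx=4.5,fy=4.5,interpolation=cv2.INTER_CUBIC))
```

```text
7.3667 [ 0.52343293 -0.13457696  0.19541022] [-1.57135715 -0.00837447 -0.04601251] [-0.09989084 -0.24473558 -7.39658371] [-0.06938531 -0.02850158 -0.01632672] 0.04489430606918114
[-5.3, 5.4, -4.7] [0.03, -0.04, 0.48]
```

View pics/scene5c.png

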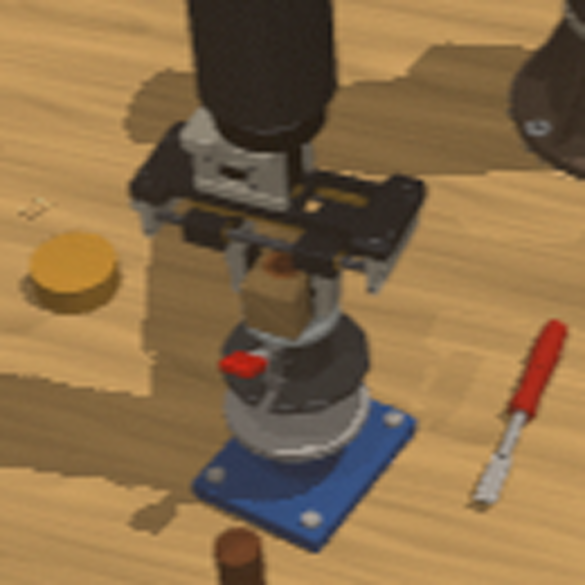

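>>> {"api": "move_arm", "payload": {"deltas": [{"dp":[-4,0,-3],"rotation":[0,0,0.3]},{"dp":[-1,2,-1],"rotation":[0,0,0.1]},{"dp":[0,2,0],"rotation":[0,0,0]},{"dp":[0,0,0],"rotation":[0,0,0]}]}}

```text
t: 7.8
eef_pos: [0.5185, -0.1385, 0.1928]
ee_rot: [-1.571, -0.003, -0.046]
force: [-0.3, 0.4, -8.3]
width: 0.0451
```

```bash
cat > st.py <<'E'
from h import *
from station import arm
import sys
s=arm.get_state(); print(round(s["t"],2),(s["eef_pos"]*1000 if hasattr(s["eef_pos"],'shape') else np.array(s["eef_pos"])*1000).round(1),np.degrees(np.array(s["ee_rot"])+[np.pi/2,0,0]).round(2),np.round(s["force"],1),np.round(s["moment"],3))
a=[float(x) for x in sys.argv[1:]]
if a: plan(s,np.array(a[:3])/1000,-2.6,1)
E
python3 st.py 518 -138.5 186
```

```text
7.8 [ 518.5 -138.5  192.8] [-0.02 -0.18 -2.61] [-0.3  0.4 -8.3] [-0.025  0.054 -0.029]
[-0.5, 6.8, 0.0] [0.02, -0.01, 0.18]
```

Well positioned and level. I'll lower gently from here, watching the force.

>>> {"api": "move_arm", "payload": {"deltas": [{"dp":[0,3,0],"rotation":[0,0,0.1]},{"dp":[0,3,0],"rotation":[0,0,0]},{"dp":[0,2,0],"rotation":[0,0,0]}]}}

```text
t: 8.05
eef_pos: [0.5189, -0.1388, 0.185]
ee_rot: [-1.571, -0.003, -0.046]
force: [-0.3, -0.4, -7.7]
width: 0.0449
```

>>> {"api": "move_arm", "payload": {"deltas": [{"dp":[0,3,0],"rotation":[0,0,0]},{"dp":[0,2,0],"rotation":[0,0,0]}]}}

```text
t: 8.22
eef_pos: [0.5189, -0.1389, 0.1793]
ee_rot: [-1.571, -0.003, -0.046]
force: [-0.0, -0.1, -8.1]
width: 0.0452
```

```bash
python3 st.py 518 -138.5 180
```

```text
8.22 [ 518.9 -138.9  179.3] [-0.02 -0.16 -2.65] [-0.  -0.1 -8.1] [-0.035  0.033 -0.017]
[-0.9, -0.7, 0.4] [0.02, -0.05, 0.16]
```

>>> {"api": "move_arm", "payload": {"deltas": [{"dp":[0,2,0],"rotation":[0,0,0]},{"dp":[0,2,0],"rotation":[0,0,0]}]}}

```text
t: 8.38
eef_pos: [0.5189, -0.1389, 0.1746]
ee_rot: [-1.571, -0.002, -0.046]
force: [0.0, -0.2, -6.8]
width: 0.045
```

>>> {"api": "move_arm", "payload": {"deltas": [{"dp":[0,2,0],"rotation":[0,0,0]},{"dp":[0,1.5,0],"rotation":[0,0,0]}]}}

```text
t: 8.55
eef_pos: [0.5196, -0.1388, 0.1709]
ee_rot: [-1.571, -0.004, -0.046]
force: [0.2, 0.0, -7.4]
width: 0.0453
```

>>> {"api": "move_arm", "payload": {"deltas": [{"dp":[0,1.5,0],"rotation":[0,0,0]}]}}

```text
t: 8.63
eef_pos: [0.5198, -0.1388, 0.1693]
ee_rot: [-1.571, -0.004, -0.046]
force: [0.2, -0.6, -8.8]
width: 0.0449
```

>>> {"api": "move_arm", "payload": {"deltas": [{"dp":[0,1.5,0],"rotation":[0,0,0]},{"dp":[0,1.5,0],"rotation":[0,0,0]}]}}

```text
t: 8.8
eef_pos: [0.5198, -0.1387, 0.166]
ee_rot: [-1.571, -0.004, -0.046]
force: [0.6, 0.1, -7.3]
width: 0.0454
```

>>> {"api": "move_arm", "payload": {"deltas": [{"dp":[0,1.5,0],"rotation":[0,0,0]},{"dp":[0,1.5,0],"rotation":[0,0,0]}]}}

```text
t: 8.97
eef_pos: [0.5198, -0.1388, 0.1627]
ee_rot: [-1.571, -0.004, -0.046]
force: [0.6, -0.1, -7.4]
width: 0.0452
```

```bash
python3 st.py
```

```text
8.97 [ 519.8 -138.8  162.7] [-0.02 -0.22 -2.62] [ 0.6 -0.1 -7.4] [-0.014 -0.103 -0.003]
```

>>> {"api": "move_arm", "payload": {"deltas": [{"dp":[0,1.5,0],"rotation":[0,0,0]},{"dp":[0,1.5,0],"rotation":[0,0,0]},{"dp":[0,1.5,0],"rotation":[0,0,0]}]}}

```text
t: 9.22
eef_pos: [0.5198, -0.1387, 0.1578]
ee_rot: [-1.571, -0.004, -0.046]
force: [0.9, 0.1, -8.4]
width: 0.0452
```

>>> {"api": "move_arm", "payload": {"deltas": [{"dp":[0,1,0],"rotation":[0,0,0]},{"dp":[0,1,0],"rotation":[0,0,0]}]}}

```text
t: 9.38
eef_pos: [0.5198, -0.1388, 0.1554]
ee_rot: [-1.571, -0.004, -0.046]
force: [-0.3, 0.4, -6.9]
width: 0.0453
```

>>> {"api": "move_arm", "payload": {"deltas": [{"dp":[0,1,0],"rotation":[0,0,0]},{"dp":[0,1,0],"rotation":[0,0,0]}]}}

```text
t: 9.55
eef_pos: [0.5198, -0.1388, 0.1532]
ee_rot: [-1.571, -0.004, -0.046]
force: [1.0, 0.9, -7.2]
width: 0.0447
```

```bash
python3 st.py
```

```text
9.55 [ 519.8 -138.8  153.2] [-0.02 -0.22 -2.62] [ 1.   0.9 -7.2] [ 0.06  -0.141  0.051]
```

>>> {"api": "move_arm", "payload": {"deltas": [{"dp":[0,0.8,0],"rotation":[0,0,0]},{"dp":[0,0.8,0],"rotation":[0,0,0]}]}}

```text
t: 9.72
eef_pos: [0.5199, -0.1388, 0.1515]
ee_rot: [-1.571, -0.004, -0.046]
force: [-0.0, 0.2, -7.9]
width: 0.0453
```

>>> {"api": "move_arm", "payload": {"deltas": [{"dp":[0,0.8,0],"rotation":[0,0,0]}]}}

```text
t: 9.8
eef_pos: [0.5199, -0.1388, 0.1506]
ee_rot: [-1.571, -0.004, -0.046]
force: [0.4, 0.3, -8.0]
width: 0.0452
```

>>> {"api": "move_arm", "payload": {"deltas": [{"dp":[0,0.8,0],"rotation":[0,0,0]}]}}

```text
t: 9.88
eef_pos: [0.5201, -0.1388, 0.1499]
ee_rot: [-1.571, -0.004, -0.046]
force: [-0.4, 0.8, -0.8]
width: 0.0453
```

>>> {"api": "move_arm", "payload": {"deltas": [{"dp":[0,0.6,0],"rotation":[0,0,0]}]}}

```text
t: 9.97
eef_pos: [0.5202, -0.1388, 0.1499]
ee_rot: [-1.571, -0.005, -0.045]
force: [-3.3, 1.8, 3.3]
width: 0.0453
```

```bash
python3 st.py
python3 - <<'E'
from h import *
from station import arm
f=arm.grab_frame("scene"); np.savez("pics/scene6.npz",**f)
a,b,c,d=(220,110,350,240)
cv2.imwrite(f"pics/scene6c.png",cv2.resize(f["pixels"][b:d,a:c,::-1],None,fx=4.5,fy=4.5,interpolation=cv2.INTER_CUBIC))
E
python3 st.py
```

```text
9.97 [ 520.2 -138.8  149.9] [-0.04 -0.27 -2.6 ] [-3.3  1.8  3.3] [ 1.033  1.364 -0.043]
10.02 [ 520.2 -138.8  149.9] [-0.03 -0.26 -2.6 ] [-1.3  1.7 -0.8] [ 0.729  0.864 -0.014]
```

View pics/scene6c.png

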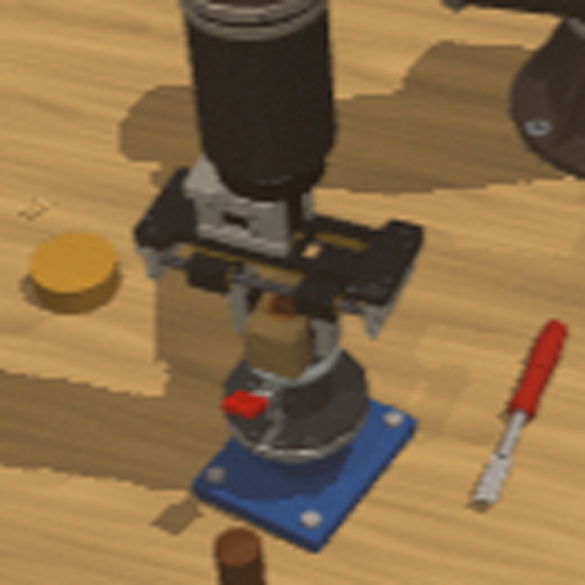

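The foot ring lies on the collar (crop around (297,400)), and contact came at the height measured earlier. I'll release.

>>> {"api": "move_arm", "payload": {"deltas": [{"dp":[0,0,0],"rotation":[0,0,0]},{"dp":[0,0,0],"rotation":[0,0,0]},{"dp":[0,0,0],"rotation":[0,0,0]},{"dp":[0,0,0],"rotation":[0,0,0]},{"dp":[0,0,0],"rotation":[0,0,0]}], "jaw": 0}}

```text
t: 10.43
eef_pos: [0.5237, -0.1395, 0.1534]
ee_rot: [-1.573, -0.013, -0.044]
force: [-0.2, 0.1, 0.8]
width: 0.0732
```

>>> {"api": "move_arm", "payload": {"deltas": [{"dp":[0,0,0],"rotation":[0,0,0]},{"dp":[0,0,0],"rotation":[0,0,0]},{"dp":[0,0,0],"rotation":[0,0,0]},{"dp":[0,0,0],"rotation":[0,0,0]}]}}

```text
t: 10.77
eef_pos: [0.5243, -0.1397, 0.1539]
ee_rot: [-1.573, -0.014, -0.044]
force: [-1.0, -0.3, -0.1]
width: 0.0874
```

```bash
python3 st.py 520 -138.8 230
```

```text
10.77 [ 524.3 -139.7  153.9] [-0.13 -0.81 -2.5 ] [-1.  -0.3 -0.1] [-0.041  0.009  0.018]
[-3.2, -76.1, 0.5] [0.13, 0.1, 0.81]
```

>>> {"api": "move_arm", "payload": {"deltas": [{"dp":[0,-8,0],"rotation":[0,0,0.3]},{"dp":[0,-15,0],"rotation":[0,0,0.3]},{"dp":[0,-20,0],"rotation":[0,0,0.2]},{"dp":[0,-20,0],"rotation":[0,0,0]},{"dp":[0,-10,0],"rotation":[0,0,0]}]}}

```text
t: 11.18
eef_pos: [0.5219, -0.1397, 0.2286]
ee_rot: [-1.574, 0.009, -0.044]
force: [0.6, 0.7, 0.8]
width: 0.0877
```

```bash
python3 - <<'E'
from h import *
from station import arm
for n in ["scene","top"]:
    f=arm.grab_frame(n); np.savez(f"pics/{n}7.npz",**f)
    W=cloud(f);hsv=cv2.cvtColor(f["pixels"],cv2.COLOR_RGB2HSV).astype(int)
    red=((hsv[...,0]<6)|(hsv[...,0]>174))&(hsv[...,1]>170)&(hsv[...,2]>90)&(np.hypot(W[...,0]-.59,W[...,1]+.14)<.05)
    uv=np.argwhere(red).mean(0)[::-1]; print(n,red.sum(),uv,W[red].mean(0),ray(f,uv,.15),ray(f,uv,.154))
f=load("scene7")
a,b,c,d=(220,110,350,240)
cv2.imwrite(f"pics/scene7c.png",cv2.resize(f["pixels"][b:d,a:c,::-1],None,fx=4.5,fy=4.5,interpolation=cv2.INTER_CUBIC))
E
python3 st.py 592 -143 200
```

```text
scene 42 [274.11904762 199.4047619 ] [ 0.59483637 -0.14291055  0.15260127] [[ 0.59271152 -0.1440501   0.15      ]] [[ 0.59601654 -0.14233357  0.154     ]]
top 0 [nan nan] [nan nan nan] [[nan nan nan]] [[nan nan nan]]
11.28 [ 522.4 -139.6  228.6] [-0.16  0.39 -2.51] [ 0.1 -0.3  0.1] [-0.003 -0.035 -0.028]
[69.9, 28.1, -0.3] [0.16, 0.09, -0.38]<stdin>:7: RuntimeWarning: Mean of empty slice.
  ret = um.true_divide(
```

View pics/scene7c.png

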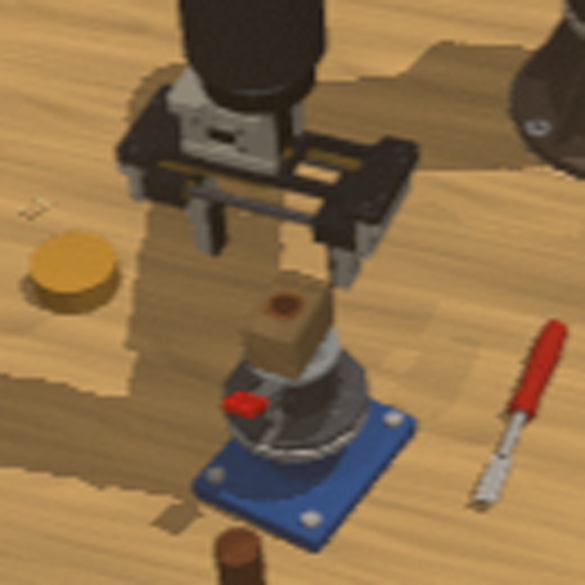

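>>> {"api": "move_arm", "payload": {"deltas": [{"dp":[12,0,0],"rotation":[0,0,-0.2]},{"dp":[22,0,0],"rotation":[0,0,0]},{"dp":[22,3,0],"rotation":[0,0,0]},{"dp":[12,5,0],"rotation":[0,0,0]},{"dp":[3,3,0],"rotation":[0,0,0]}], "jaw": 255, "squeeze": 20}}

```text
t: 11.7
eef_pos: [0.5965, -0.1428, 0.2171]
ee_rot: [-1.573, 0.002, -0.044]
force: [0.9, -0.4, 0.1]
width: 0.0597
```

>>> {"api": "move_arm", "payload": {"deltas": [{"dp":[0,0,0],"rotation":[0,0,0]},{"dp":[0,0,0],"rotation":[0,0,0]},{"dp":[0,0,0],"rotation":[0,0,0]},{"dp":[0,0,0],"rotation":[0,0,0]},{"dp":[0,0,0],"rotation":[0,0,0]}]}}

```text
t: 12.12
eef_pos: [0.594, -0.1427, 0.2133]
ee_rot: [-1.573, 0.009, -0.044]
force: [0.4, 0.1, 0.9]
width: 0.0269
```

```bash
python3 st.py 595 -143 175
```

```text
12.12 [ 594.  -142.7  213.3] [-0.11  0.51 -2.54] [0.4 0.1 0.9] [-0.02  -0.045  0.026]
[1.4, 38.3, -0.1] [0.11, 0.06, -0.51]
```

>>> {"api": "move_arm", "payload": {"deltas": [{"dp":[0,8,0],"rotation":[0,0,-0.3]},{"dp":[0,12,0],"rotation":[0,0,-0.2]},{"dp":[0,10,0],"rotation":[0,0,0]},{"dp":[0,4,0],"rotation":[0,0,0]},{"dp":[0,0,0],"rotation":[0,0,0]}]}}

```text
t: 12.53
eef_pos: [0.5929, -0.1427, 0.1787]
ee_rot: [-1.572, -0.005, -0.044]
force: [-0.1, -0.7, 0.6]
width: 0.0005
```

```bash
python3 st.py 597 -143 165
python3 - <<'E'
from h import *
from station import arm
for n in ["scene"]:
    f=arm.grab_frame(n); np.savez(f"pics/{n}8.npz",**f)
a,b,c,d=(220,110,350,240)
cv2.imwrite(f"pics/scene8c.png",cv2.resize(f["pixels"][b:d,a:c,::-1],None,fx=4.5,fy=4.5,interpolation=cv2.INTER_CUBIC))
E
```

```text
12.53 [ 592.9 -142.7  178.7] [-0.07 -0.26 -2.54] [-0.1 -0.7  0.6] [-0.035 -0.011  0.012]
[4.0, 13.7, -0.1] [0.07, 0.06, 0.26]
```

View pics/scene8c.png

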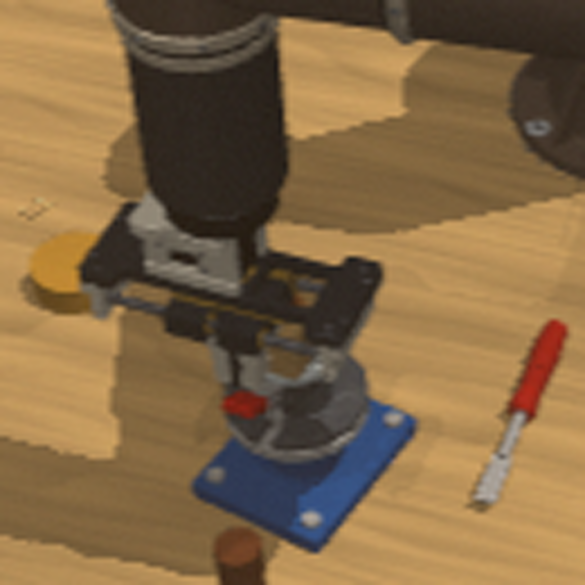

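>>> {"api": "move_arm", "payload": {"deltas": [{"dp":[3,5,0],"rotation":[0,0,0.1]},{"dp":[2,5,0],"rotation":[0,0,0.1]},{"dp":[0,4,0],"rotation":[0,0,0]}]}}

```text
t: 12.83
eef_pos: [0.5997, -0.1431, 0.1659]
ee_rot: [-1.572, -0.004, -0.044]
force: [-0.0, -0.7, 0.3]
width: 0.0004
```

>>> {"api": "move_arm", "payload": {"deltas": [{"dp":[0,2,0],"rotation":[0,0,0]},{"dp":[0,2,0],"rotation":[0,0,0]}]}}

```text
t: 13.0
eef_pos: [0.5999, -0.1431, 0.1608]
ee_rot: [-1.572, -0.003, -0.044]
force: [-0.1, -0.7, 0.4]
width: 0.0002
```

>>> {"api": "move_arm", "payload": {"deltas": [{"dp":[0,1.5,0],"rotation":[0,0,0]},{"dp":[0,1,0],"rotation":[0,0,0]}]}}

```text
t: 13.17
eef_pos: [0.601, -0.1433, 0.1591]
ee_rot: [-1.573, -0.005, -0.043]
force: [-0.4, 1.2, 5.1]
width: 0.0003
```

>>> {"api": "move_arm", "payload": {"deltas": [{"dp":[0.3,1,0],"rotation":[0,0,0]},{"dp":[0.3,1,0],"rotation":[0,0,0]}]}}

```text
t: 13.33
eef_pos: [0.6021, -0.1435, 0.1585]
ee_rot: [-1.573, -0.007, -0.043]
force: [-2.8, 0.9, 4.7]
width: 0.0003
```

>>> {"api": "move_arm", "payload": {"deltas": [{"dp":[-0.5,2,0],"rotation":[0,0,0.1]},{"dp":[-0.5,2,0],"rotation":[0,0,0.1]}]}}

```text
t: 13.5
eef_pos: [0.6026, -0.1435, 0.1565]
ee_rot: [-1.574, -0.007, -0.042]
force: [-0.3, 1.4, 6.1]
width: 0.0006
```

>>> {"api": "move_arm", "payload": {"deltas": [{"dp":[0,2.2,0],"rotation":[0,0,0.1]},{"dp":[0,2.2,0],"rotation":[0,0,0.1]}]}}

```text
t: 13.67
eef_pos: [0.6042, -0.1436, 0.1542]
ee_rot: [-1.574, -0.008, -0.041]
force: [-0.2, 1.0, 6.3]
width: 0.0004
```

```bash
python3 st.py
```

```text
13.67 [ 604.2 -143.6  154.2] [-0.2  -0.46 -2.37] [-0.2  1.   6.3] [0.244 0.276 0.044]
```

>>> {"api": "move_arm", "payload": {"deltas": [{"dp":[-0.3,2.5,0],"rotation":[0,0,0.2]},{"dp":[-0.3,2.5,0],"rotation":[0,0,0.2]},{"dp":[-0.3,2.5,0],"rotation":[0,0,0.1]}]}}

```text
t: 13.92
eef_pos: [0.6064, -0.1438, 0.1501]
ee_rot: [-1.575, -0.007, -0.04]
force: [0.0, 1.2, 5.6]
width: 0.0007
```

>>> {"api": "move_arm", "payload": {"deltas": [{"dp":[-0.3,2.5,0],"rotation":[0,0,0.2]},{"dp":[-0.3,2.5,0],"rotation":[0,0,0.2]},{"dp":[-0.3,2.5,0],"rotation":[0,0,0.1]}]}}

```text
t: 14.17
eef_pos: [0.6085, -0.1439, 0.1457]
ee_rot: [-1.576, -0.005, -0.039]
force: [-0.3, -0.0, 5.2]
width: 0.0006
```

```bash
python3 st.py
```

```text
14.17 [ 608.5 -143.9  145.7] [-0.28 -0.3  -2.22] [-0.3 -0.   5.2] [ 0.254  0.132 -0.013]
```

>>> {"api": "move_arm", "payload": {"deltas": [{"dp":[-2.5,2.2,0],"rotation":[0,0,0.1]},{"dp":[-2.5,2.2,0],"rotation":[0,0,0.1]},{"dp":[-2.5,2.5,0],"rotation":[0,0,0.1]}]}}

```text
t: 14.42
eef_pos: [0.6089, -0.1439, 0.144]
ee_rot: [-1.577, -0.017, -0.036]
force: [2.4, 0.7, 6.2]
width: 0.0003
```

>>> {"api": "move_arm", "payload": {"deltas": [{"dp":[-1.5,2.5,0],"rotation":[0,0,0.1]},{"dp":[-1.5,2.5,0],"rotation":[0,0,0.1]},{"dp":[-1,2.5,0],"rotation":[0,0,0.1]}]}}

```text
t: 14.67
eef_pos: [0.6102, -0.144, 0.141]
ee_rot: [-1.578, -0.024, -0.034]
force: [0.6, 0.7, 5.9]
width: 0.0004
```

```bash
python3 st.py
```

```text
14.67 [ 610.2 -144.   141. ] [-0.41 -1.37 -1.95] [0.6 0.7 5.9] [ 0.191  0.016 -0.032]
```

>>> {"api": "move_arm", "payload": {"deltas": [{"dp":[0,2.5,0],"rotation":[0,0,0.4]},{"dp":[0,2.5,0],"rotation":[0,0,0.4]},{"dp":[0,2.5,0],"rotation":[0,0,0.4]}]}}

```text
t: 14.92
eef_pos: [0.6121, -0.1442, 0.1365]
ee_rot: [-1.578, -0.008, -0.033]
force: [-1.0, 0.5, 4.6]
width: 0.0004
```

>>> {"api": "move_arm", "payload": {"deltas": [{"dp":[0,2.5,0],"rotation":[0,0,0.4]},{"dp":[0,2.5,0],"rotation":[0,0,0.3]}]}}

```text
t: 15.08
eef_pos: [0.613, -0.1443, 0.133]
ee_rot: [-1.579, 0.002, -0.033]
force: [-1.5, 1.3, 5.8]
width: 0.0005
```

```bash
python3 st.py
python3 - <<'E'
from h import *
from station import arm
for n in ["scene"]:
    f=arm.grab_frame(n); np.savez(f"pics/{n}9.npz",**f)
a,b,c,d=(220,110,350,240)
cv2.imwrite(f"pics/scene9c.png",cv2.resize(f["pixels"][b:d,a:c,::-1],None,fx=4.5,fy=4.5,interpolation=cv2.INTER_CUBIC))
E
```

```text
15.08 [ 613.  -144.3  133. ] [-0.45  0.12 -1.88] [-1.5  1.3  5.8] [ 0.312  0.45  -0.03 ]
```

View pics/scene9c.png

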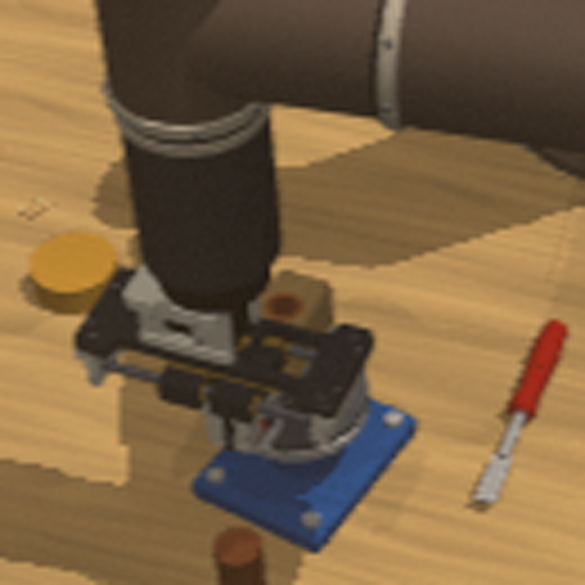

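>>> {"api": "move_arm", "payload": {"deltas": [{"dp":[0,2,0],"rotation":[0,0,0.1]},{"dp":[0,2,0],"rotation":[0,0,0]}]}}

```text
t: 15.3
eef_pos: [0.6137, -0.1443, 0.1298]
ee_rot: [-1.579, 0.003, -0.032]
force: [-1.8, 1.6, 7.0]
width: 0.0007
```

>>> {"api": "move_arm", "payload": {"deltas": [{"dp":[0,2,0],"rotation":[0,0,0]},{"dp":[0,2,0],"rotation":[0,0,0]}]}}

```text
t: 15.47
eef_pos: [0.6157, -0.1445, 0.1281]
ee_rot: [-1.58, -0.002, -0.031]
force: [-0.4, 1.2, 8.3]
width: 0.0006
```

```bash
python3 st.py
```

```text
15.47 [ 615.7 -144.5  128.1] [-0.5  -0.14 -1.8 ] [-0.4  1.2  8.3] [0.314 0.261 0.006]
```

>>> {"api": "move_arm", "payload": {"deltas": [{"dp":[-1,2,0],"rotation":[0,0,0]}]}}

```text
t: 15.55
eef_pos: [0.6163, -0.1446, 0.1275]
ee_rot: [-1.58, -0.006, -0.031]
force: [0.6, 0.9, 8.8]
width: 0.0004
```

>>> {"api": "move_arm", "payload": {"deltas": [{"dp":[-1,2.5,0],"rotation":[0,0,0]}]}}

```text
t: 15.63
eef_pos: [0.6171, -0.1447, 0.1267]
ee_rot: [-1.58, -0.01, -0.03]
force: [1.2, -0.7, 8.0]
width: 0.0004
```

>>> {"api": "move_arm", "payload": {"deltas": [{"dp":[-1,2.5,0],"rotation":[0,0,0]}]}}

```text
t: 15.72
eef_pos: [0.618, -0.1448, 0.1259]
ee_rot: [-1.581, -0.015, -0.029]
force: [0.6, -0.0, 7.7]
width: 0.0003
```

>>> {"api": "move_arm", "payload": {"deltas": [{"dp":[-1,2.5,0],"rotation":[0,0,0]}]}}

```text
t: 15.8
eef_pos: [0.6189, -0.1448, 0.1251]
ee_rot: [-1.581, -0.019, -0.028]
force: [0.4, 0.7, 8.5]
width: 0.0007
```

>>> {"api": "move_arm", "payload": {"deltas": [{"dp":[0,-10,0],"rotation":[0,0,0.4]},{"dp":[0,-20,0],"rotation":[0,0,0.3]},{"dp":[0,-25,0],"rotation":[0,0,0]},{"dp":[0,-25,0],"rotation":[0,0,0]},{"dp":[20,-15,0],"rotation":[0,0,0]}]}}

```text
t: 16.22
eef_pos: [0.6335, -0.1441, 0.2192]
ee_rot: [-1.58, 0.001, -0.03]
force: [0.7, -0.2, 0.6]
width: 0.0003
```

```bash
python3 st.py
python3 - <<'E'
from h import *
from station import arm
for n in ["scene","top"]:
    f=arm.grab_frame(n); np.savez(f"pics/{n}10.npz",**f)
    W=cloud(f);hsv=cv2.cvtColor(f["pixels"],cv2.COLOR_RGB2HSV).astype(int)
    red=((hsv[...,0]<6)|(hsv[...,0]>174))&(hsv[...,1]>170)&(hsv[...,2]>90)&(np.hypot(W[...,0]-.6,W[...,1]+.14)<.06)
    w=W[red]
    if len(w): print(n,red.sum(),np.argwhere(red).mean(0)[::-1],w.mean(0),np.percentile(w,[3,97],0).round(4).tolist())
f=load("scene10")
a,b,c,d=(240,150,330,240)
cv2.imwrite(f"pics/scene10c.png",cv2.resize(f["pixels"][b:d,a:c,::-1],None,fx=6,fy=6,interpolation=cv2.INTER_CUBIC))
E
```

```text
16.22 [ 633.5 -144.1  219.2] [-0.54  0.08 -1.7 ] [ 0.7 -0.2  0.6] [ 0.035 -0.18   0.06 ]
scene 54 [273.74074074 205.81481481] [ 0.60291179 -0.14315535  0.13000558] [[0.5876, -0.1546, 0.1247], [0.6171, -0.1333, 0.1354]]
top 3 [351.33333333 182.33333333] [ 0.6092575  -0.14240615  0.12668089] [[0.6072, -0.1445, 0.1252], [0.6105, -0.1412, 0.1276]]
```

View pics/scene10c.png

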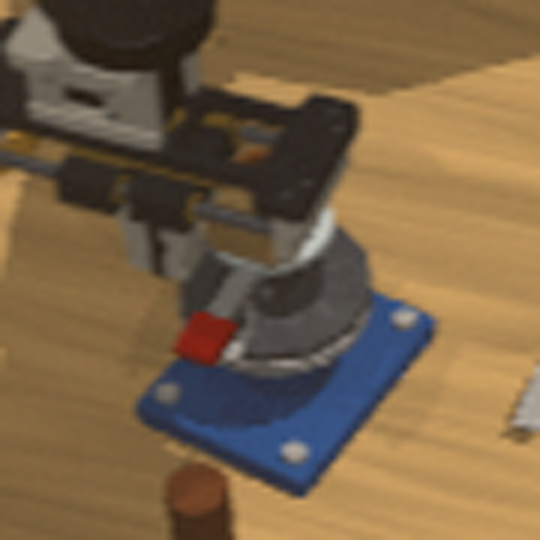

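The red pad, at crop (207,337), measures about 83 mm out and 49 mm above the foot, which matches fully down. I slid off towards the pad's outer end, so I'll confirm with one more press at its middle.

>>> {"api": "move_arm", "payload": {"deltas": [{"dp":[-14,0,1],"rotation":[0.2,0.3,0]},{"dp":[-14,10,1],"rotation":[0.2,0.3,0]},{"dp":[-8,18,0],"rotation":[0,0.2,0]},{"dp":[-1,18,0],"rotation":[0,0,0]},{"dp":[0,8,0],"rotation":[0,0,0]}]}}

```text
t: 16.73
eef_pos: [0.597, -0.1406, 0.1617]
ee_rot: [-1.572, -0.003, -0.046]
force: [-2.0, 0.3, -0.6]
width: 0.0005
```

```bash
python3 st.py 602 -143 140
```

```text
16.73 [ 597.  -140.6  161.7] [-0.06 -0.18 -2.61] [-2.   0.3 -0.6] [-0.02   0.069 -0.015]
[5.0, 21.7, -2.2] [0.06, -0.01, 0.18]
```

>>> {"api": "move_arm", "payload": {"deltas": [{"dp":[2,6,-1],"rotation":[0,0,0]},{"dp":[2,8,-1],"rotation":[0,0,0]},{"dp":[0,4,0],"rotation":[0,0,0]}]}}

```text
t: 16.98
eef_pos: [0.5989, -0.143, 0.1407]
ee_rot: [-1.572, 0.0, -0.046]
force: [0.0, -0.3, -0.1]
width: 0.0005
```

>>> {"api": "move_arm", "payload": {"deltas": [{"dp":[0,2,0],"rotation":[0,0,0]},{"dp":[0,2,0],"rotation":[0,0,0]}]}}

```text
t: 17.15
eef_pos: [0.5992, -0.1432, 0.1357]
ee_rot: [-1.572, 0.001, -0.046]
force: [0.1, -0.1, -0.7]
width: 0.0006
```

>>> {"api": "move_arm", "payload": {"deltas": [{"dp":[0,1.5,0],"rotation":[0,0,0]},{"dp":[0,1.5,0],"rotation":[0,0,0]}]}}

```text
t: 17.32
eef_pos: [0.5998, -0.1432, 0.1327]
ee_rot: [-1.572, 0.0, -0.046]
force: [-0.1, -0.7, 0.2]
width: 0.0004
```

>>> {"api": "move_arm", "payload": {"deltas": [{"dp":[0,1.5,0],"rotation":[0,0,0]},{"dp":[0,1.5,0],"rotation":[0,0,0]}]}}

```text
t: 17.48
eef_pos: [0.6007, -0.1433, 0.1305]
ee_rot: [-1.573, -0.001, -0.046]
force: [-1.0, 0.1, 8.6]
width: 0.0006
```

>>> {"api": "move_arm", "payload": {"deltas": [{"dp":[-0.5,2.5,0],"rotation":[0,0,0]}]}}

```text
t: 17.57
eef_pos: [0.6016, -0.1435, 0.1297]
ee_rot: [-1.573, -0.005, -0.045]
force: [0.3, 1.8, 10.8]
width: 0.0001
```

>>> {"api": "move_arm", "payload": {"deltas": [{"dp":[-0.5,3.5,0],"rotation":[0,0,0]}]}}

```text
t: 17.65
eef_pos: [0.6033, -0.1436, 0.1286]
ee_rot: [-1.574, -0.01, -0.044]
force: [1.1, 1.6, 12.2]
width: 0.0005
```

>>> {"api": "move_arm", "payload": {"deltas": [{"dp":[-0.5,4,0],"rotation":[0,0,0]}]}}

```text
t: 17.73
eef_pos: [0.6054, -0.1438, 0.1273]
ee_rot: [-1.574, -0.015, -0.043]
force: [0.6, 0.3, 10.9]
width: 0.0003
```

>>> {"api": "move_arm", "payload": {"deltas": [{"dp":[0,-10,0],"rotation":[0,0,0.4]},{"dp":[0,-20,0],"rotation":[0,0,0.3]},{"dp":[0,-25,0],"rotation":[0,0,0]},{"dp":[0,-25,0],"rotation":[0,0,0]},{"dp":[20,-15,0],"rotation":[0,0,0]}]}}

```text
t: 18.15
eef_pos: [0.6219, -0.1439, 0.2242]
ee_rot: [-1.574, 0.001, -0.043]
force: [1.1, 0.5, -0.2]
width: 0.0003
```

```bash
python3 st.py
python3 - <<'E'
from h import *
from station import arm
f=arm.grab_frame("scene"); np.savez("pics/scene11.npz",**f)
for n in ("scene7","scene10","scene11"):
    f=load(n)
    W=cloud(f);hsv=cv2.cvtColor(f["pixels"],cv2.COLOR_RGB2HSV).astype(int)
    red=((hsv[...,0]<6)|(hsv[...,0]>174))&(hsv[...,1]>170)&(hsv[...,2]>90)&(np.hypot(W[...,0]-.6,W[...,1]+.14)<.06)
    w=W[red]; c=w.mean(0); A=np.c_[w[:,:2]-c[:2],np.ones(len(w))]
    print(n,len(w),np.argwhere(red).mean(0)[::-1],c,"plane",np.linalg.lstsq(A,w[:,2],rcond=None)[0])
    print(ray(f,np.argwhere(red).mean(0)[::-1],.131))
f=load("scene11")
a,b,c,d=(240,150,330,240)
cv2.imwrite(f"pics/scene11c.png",cv2.resize(f["pixels"][b:d,a:c,::-1],None,fx=6,fy=6,interpolation=cv2.INTER_CUBIC))
E
```

```text
18.15 [ 621.9 -143.9  224.2] [-0.18  0.04 -2.45] [ 1.1  0.5 -0.2] [ 0.019 -0.143  0.042]
scene7 42 [274.11904762 199.4047619 ] [ 0.59483637 -0.14291055  0.15260127] plane [0.82331203 0.00550563 0.15260127]
[[ 0.57701267 -0.1522036   0.131     ]]
scene10 54 [273.74074074 205.81481481] [ 0.60291179 -0.14315535  0.13000558] plane [ 0.05017474 -0.06859105  0.13000558]
[[ 0.6037452  -0.14273235  0.131     ]]
scene11 55 [273.8        205.83636364] [ 0.60283287 -0.14299663  0.12986445] plane [-0.02424723 -0.02918073  0.12986445]
[[ 0.60377457 -0.14251221  0.131     ]]
```

View pics/scene11c.png

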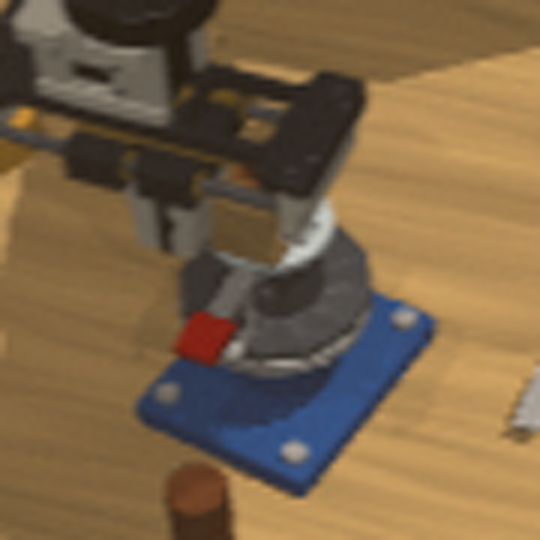

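The pad didn't move under the second, 12 N press (centroid 273.8, 205.8 both times), so the lever is on its stop. I'll let the arm settle clear of everything and hand in.

>>> {"api": "move_arm", "payload": {"deltas": [{"dp":[0,-15,0],"rotation":[0,0,0]},{"dp":[0,-10,0],"rotation":[0,0,0]},{"dp":[0,0,0],"rotation":[0,0,0]},{"dp":[0,0,0],"rotation":[0,0,0]},{"dp":[0,0,0],"rotation":[0,0,0]}]}}

```text
t: 18.62
eef_pos: [0.6291, -0.144, 0.2533]
ee_rot: [-1.575, -0.008, -0.042]
force: [0.7, -0.2, -0.2]
width: 0.0008
```

```bash
python3 st.py
python3 - <<'E'
from h import *
from station import arm
f=arm.grab_frame("scene"); cv2.imwrite("pics/scene12.png",f["pixels"][:,:,::-1])
print(arm.job_done())
E
```

```text
18.62 [ 629.1 -144.   253.3] [-0.22 -0.47 -2.39] [ 0.7 -0.2 -0.2] [ 0.001  0.029 -0.013]
the job is handed in; nothing more can be done
None
```

View pics/scene12.png

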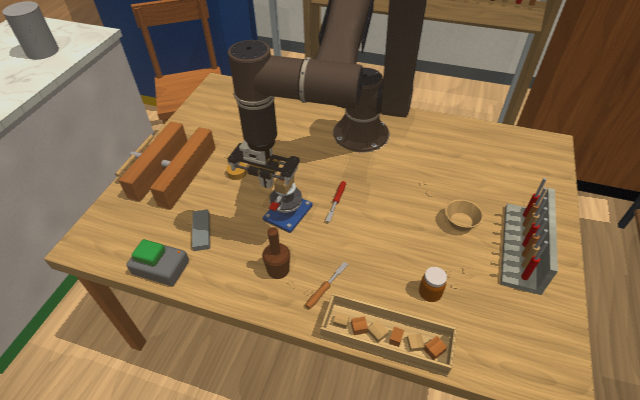

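The head is mounted on the ball stand, released, and locked with the lever fully down. I handed the job in at about 18.7 s; no verdict was reported.

- **Seating:** I gripped the blank across its 45 mm width and lowered the socket over the ball. First contact came with the collar about 81 mm up, as the depth images had shown. The highest reading at the wrist was about 11 N of push before I let go. On release the head stayed down and the arm sprang up about 4 mm.
- **Latch:** I pressed the lever down at 5–9 N. Near the end the fingers slid outward along the pad, so I pressed again at its middle. At about 12 N the pad did not move: its centre stayed at the same pixel, 83 mm out and 49 mm above the foot (83 and 50 mm expected).
- **Final picture:** the head is on the stand, the gripper is clear of it (about 0 N at the wrist), and the bystanders I can see are where they were. The arm partly hides the wax tin.

**Disagreements:** the two cameras differed by 4–8 mm in position. I went by the scene camera, whose view of the fingertips matched the arm's own pose. I did not measure the final tilt of the released head; I judged it level only from the pictures and the tool's angle at seating (about 0.3°).

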